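Find the castor with bearing play and take it up

ROBOT

A 7-joint arm with a two-finger parallel gripper is mounted at the origin on a cart in front of the work surface, level with it; the furniture and walls round the work are solid. World frame = base frame: x ahead of the robot, y to its left, z up, the work surface at z = 0. Lengths are in m, angles in rad, forces in N, time in s.
With the tool pointing down it reaches from about 0.4 to 0.85 m from the base axis. Payload 4.5 kg.
Tool frame: the origin (TCP) lies midway between the tips of the shut fingers; the grasp point (between the pads) lies 19 mm behind it; z points along the fingers, y is the line along which they close (so a half turn about z gives the same grasp; the last joint's range is limited). The gripper opens to 88 mm and grips with 3 to 60 N. Pads are 18 mm wide; open, the fingers measure 123 mm over their backs; the gripper's body (75 mm by 187 mm) begins 45 mm behind the grasp point.
Start: joints at [1.327, 0.689, -0.195, 1.565, 0.157, 0.902, -0.215], TCP at [0.171, -0.601, 0.239] pointing down, gripper open.
Joint ranges: [-3.01, 3.01], [-0.46, 2.08], [-1.47, 1.51], [0.13, 2.56], [-1, 4.14], [0.04, 2.09], [-2.66, 2.66]. Speed limits (rad/s): [2.57, 2.57, 3.14, 3.14, 3.14, 3.14, 3.14].

INTERFACE

Orientations are given as a unit quaternion [x, y, z, w].
In Python, from plant import r, eyes, finish_job gives the robot as it stands. The module is installed in compiled form; this text tells all that it offers.
- The arm moves only by the tool move_arm, never from a script. Its argument "motion" is a list of rows, each a list of 7 numbers: the shift along the tool's x, y, z in mm, then the turn, a rotation vector about the tool's x, y, z in degrees, then the closure, from 0 (fully open) to 1 (shut). A call has 1 to 5 rows; each row is the pose to reach, as a shift and turn from the pose commanded when the call began, along the tool's axes at that moment; what a row does not reach only later rows make up. A row lasts 1/8 s, in which the tool goes at most 62.5 mm and 10.7 degrees, less where a joint would pass 70% of its speed; a pose out of reach is approached as far as the arm can. A call with a gripper value outside its range is refused whole. The fingers move at their own pace and stop on an object; "newtons" is the grip in N (left out, the last holds). Time passes only in rows, so rows that repeat a pose let the fingers close. It gives the time, the measured TCP pose, the force, the opening and the grip force at its end, in the units of the state.
- r.get_state(): the state, without advancing time (a new reading comes with each control period).
- eyes.snapshot(name): name is "scene" or "side" or "wrist"; returns a dict with "frame" (384x512x3 uint8, red, green, blue), "z_map" (384x512 float32, m along the optical axis (not along the pixel's ray), 0 where there is no reading), "intrinsics" (3x3 intrinsics, pixels), "dist" ([k1, k2, p1, p2, k3] as OpenCV has them; the pictures are not rectified), "world_to_cam" (4x4, takes a point from world to camera coordinates). Camera axes: x right, y down, z forward; pixel columns grow to the right and rows downward; lengths in m; the calibration is good to about 2 mm. A picture is of the moment at which its call begins.
- finish_job(): hands the job in; it is judged then, once.
The state is a dict: "clock": time; "q": joint angles; "qd": joint speeds; "joint_torque": joint torques, N m; "tool_pos": TCP position; "eef_rot": TCP orientation; "contact_force": force on the tool from outside, world axes, zero at the start; "moment": the same for the moment, N m; "opening": opening from 0.0 (shut) to 1.0 (fully open); "finger_force": force on a finger pad.
Only numpy, scipy, OpenCV 4.12 (cv2) and the standard library are available. Lean on these libraries where they do the work, as an engineer would, in place of code of your own. Each camera call takes 0.05 s, during which the arm holds its last target. There are 200 camera calls.

TASK

Three office-chair castors stand in their test stands and one has play in its bearing: gently rock the wheels side to side at the top, to the left and then to the right, to feel which one knocks loosely to and fro. Once the loose wheel has gone to its stop on both sides, press the lever of that stand all the way over towards the wheel to take up the play. Leave the levers of the sound castors open, never force a wheel, and do not disturb the other things on the desk.

Things in the scene. Friction and masses are not known exactly. Their poses are not given: they have to be found in the camera images.
- unit_a: One of three like castor stands (letters tell neither place nor condition): fixed grey plate, x -120 to 50, y -40 to 40, z to 12 mm. Origin on the desk under the wheel's centre; x points from lever to wheel (away from the robot), y left along the axle, z up. Fork cheeks (y +-27 mm, axle ends +-33) rise to z 66 mm. Take-up lever's hinge: along y at x -88, z 30 mm.
- wheel_a: Castor wheel of unit_a, 80 mm diameter, 24 wide, origin at its centre, 56 mm above the desk; spins on a level axle along y. A sound wheel pushed sideways 24 mm above the axle gives only about 0.07 mm per N. A wheel with play tips about x almost freely to a firm stop at 0.17 rad either way and swings back upright when let go. More than 25 N of push or grip harms it.
- wheel_top_a (a point): Top of the tyre of unit_a, middle of its width, 40 mm above the axle, 96 mm above the desk, 30 mm above the fork; moves 7 mm sideways (the wheel 24 mm above the axle: 4 mm) when a wheel with play rocks to its stop, under 1 mm on a sound one.
- lever_a (a joint): Angle (rad) of the take-up lever of unit_a: 0 to 0.12 open (at 0 leaning to the robot, 0.5 from upright); grows as it is pressed away from the robot; fully over against its stop at 1.2 (0.7 past upright, towards the wheel). Friction 0.10 N m, about 2 N at the tip; stays where left. It drives two small jaws in the fork up to the foot of the wheel.
- lever_tip_a (a point): Centre of the black crossbar (along y, 40 mm long, 12 mm thick) at the end of the lever of unit_a, 50 mm from the lever's hinge.
- unit_b: One of three like castor stands (letters tell neither place nor condition): fixed grey plate, x -120 to 50, y -40 to 40, z to 12 mm. Origin on the desk under the wheel's centre; x points from lever to wheel (away from the robot), y left along the axle, z up. Fork cheeks (y +-27 mm, axle ends +-33) rise to z 66 mm. Take-up lever's hinge: along y at x -88, z 30 mm.
- wheel_b: Castor wheel of unit_b, 80 mm diameter, 24 wide, origin at its centre, 56 mm above the desk; spins on a level axle along y. A sound wheel pushed sideways 24 mm above the axle gives only about 0.07 mm per N. A wheel with play tips about x almost freely to a firm stop at 0.17 rad either way and swings back upright when let go. More than 25 N of push or grip harms it.
- wheel_top_b (a point): Top of the tyre of unit_b, middle of its width, 40 mm above the axle, 96 mm above the desk, 30 mm above the fork; moves 7 mm sideways (the wheel 24 mm above the axle: 4 mm) when a wheel with play rocks to its stop, under 1 mm on a sound one.
- lever_b (a joint): Angle (rad) of the take-up lever of unit_b: 0 to 0.12 open (at 0 leaning to the robot, 0.5 from upright); grows as it is pressed away from the robot; fully over against its stop at 1.2 (0.7 past upright, towards the wheel). Friction 0.10 N m, about 2 N at the tip; stays where left. It drives two small jaws in the fork up to the foot of the wheel.
- lever_tip_b (a point): Centre of the black crossbar (along y, 40 mm long, 12 mm thick) at the end of the lever of unit_b, 50 mm from the lever's hinge.
- unit_c: One of three like castor stands (letters tell neither place nor condition): fixed grey plate, x -120 to 50, y -40 to 40, z to 12 mm. Origin on the desk under the wheel's centre; x points from lever to wheel (away from the robot), y left along the axle, z up. Fork cheeks (y +-27 mm, axle ends +-33) rise to z 66 mm. Take-up lever's hinge: along y at x -88, z 30 mm.
- wheel_c: Castor wheel of unit_c, 80 mm diameter, 24 wide, origin at its centre, 56 mm above the desk; spins on a level axle along y. A sound wheel pushed sideways 24 mm above the axle gives only about 0.07 mm per N. A wheel with play tips about x almost freely to a firm stop at 0.17 rad either way and swings back upright when let go. More than 25 N of push or grip harms it.
- wheel_top_c (a point): Top of the tyre of unit_c, middle of its width, 40 mm above the axle, 96 mm above the desk, 30 mm above the fork; moves 7 mm sideways (the wheel 24 mm above the axle: 4 mm) when a wheel with play rocks to its stop, under 1 mm on a sound one.
- lever_c (a joint): Angle (rad) of the take-up lever of unit_c: 0 to 0.12 open (at 0 leaning to the robot, 0.5 from upright); grows as it is pressed away from the robot; fully over against its stop at 1.2 (0.7 past upright, towards the wheel). Friction 0.10 N m, about 2 N at the tip; stays where left. It drives two small jaws in the fork up to the foot of the wheel.
- lever_tip_c (a point): Centre of the black crossbar (along y, 40 mm long, 12 mm thick) at the end of the lever of unit_c, 50 mm from the lever's hinge.
- eraser: Blue and white eraser 23x46x13 mm, a loose bystander; origin at the centre of its underside.
- glue_stick: Glue stick standing upright, 26 mm across, 97 mm high, a loose bystander; origin at the centre of its underside.
- bulldog_clip: Black bulldog clip 42x40x23 mm, a loose bystander; origin at the centre of its underside.
- mint_tin: Flat mint tin 47x64x18 mm, a loose bystander; origin at the centre of its underside.
- usb_stick: Small memory stick 18x52x9 mm, a loose bystander; origin at the centre of its underside.
- highlighter_pink: Pink highlighter 13x118x14 mm, lying, a loose bystander; origin at the centre of its underside.

How it is judged:
By the outcome, as a careful person would: the job done as asked, in the order asked, and still so for the second after the job is handed in, with the robot touching nothing.
It also fails if it takes over 61 s, if anything falls off the work surface, if the arm or the gripper's body presses on something with over 40 N, if the wrist force passes 120 N, or if a joint passes its speed limit or range.

## Working session

There is one attempt and no reset: what is moved stays moved. The work goes in short steps, Python scripts to look and compute and a tool call to move; the robot and the scene stay as the last step left them, time stands still between calls to the robot, and variables do not carry over. Pictures are saved under pics/ and viewed, at most 10 in all, crops included, and the job is handed in when it is done.

Besides the shell and the picture viewer there is one more tool, called after "Emit:" as name(argument=value, ...) on one line, values as JSON. move_arm: Moves the arm, as the interface text tells. Its arguments: {"type":"object","properties":{"motion":{"type":"array","items":{"type":"array","items":{"type":"number"}}},"newtons":{"type":"number"}},"required":["motion"]}

```bash
mkdir -p pics; cat > h.py <<'E'
import numpy as np, cv2
from plant import r, eyes, finish_job
def snap(n):
    s=eyes.snapshot(n); return s
def cloud(s):
    K,d,T=s["intrinsics"],s["dist"],s["world_to_cam"]
    h,w=s["z_map"].shape
    u,v=np.meshgrid(np.arange(w),np.arange(h))
    p=cv2.undistortPoints(np.stack([u,v],-1).reshape(-1,1,2).astype(np.float64),K,np.array(d)).reshape(h,w,2)
    z=s["z_map"]
    c=np.stack([p[...,0]*z,p[...,1]*z,z],-1)
    Ti=np.linalg.inv(T)
    P=c@Ti[:3,:3].T+Ti[:3,3]
    P[z==0]=np.nan
    return P
def save(s,n,box=None,f=1):
    im=s["frame"][...,::-1]
    if box: im=im[box[1]:box[3],box[0]:box[2]]
    cv2.imwrite("pics/"+n,cv2.resize(im,None,fx=f,fy=f,interpolation=cv2.INTER_CUBIC))
def st():
    s=r.get_state()
    for k in ["clock","q","tool_pos","eef_rot","contact_force","moment","opening","finger_force"]: print(k,np.round(s[k],4))
E
python3 - <<'E'
from h import *
a=snap("scene"); b=snap("side")
im=np.hstack([a["frame"],b["frame"]])[...,::-1]
cv2.imwrite("pics/a.png",cv2.resize(a["frame"][...,::-1],(796,597)))
cv2.imwrite("pics/b.png",cv2.resize(b["frame"][...,::-1],(796,597)))
np.save("a.npy",cloud(a));np.save("b.npy",cloud(b))
import pickle;pickle.dump((a,b),open("ab.pkl","wb"))
for s in (a,b): print(np.linalg.inv(s["world_to_cam"])[:3].round(3))
st()
E
```

```text
[[-0.597 -0.578  0.557 -0.141]
 [-0.803  0.429 -0.415  0.447]
 [ 0.001 -0.695 -0.719  0.916]]
[[-0.132 -0.406  0.904 -0.45 ]
 [-0.991  0.064 -0.116  0.112]
 [-0.01  -0.911 -0.411  0.545]]
clock 0.1
q [ 1.3268  0.6899 -0.1945  1.5662  0.1573  0.9025 -0.2151]
tool_pos [ 0.1712 -0.6005  0.238 ]
eef_rot [ 9.904e-01  1.385e-01 -2.000e-04 -8.000e-04]
contact_force [0.0309 1.1653 0.7975]
moment [ 0.0177 -0.0035  0.0216]
opening 1.0
finger_force 0.0
```

View pics/a.png

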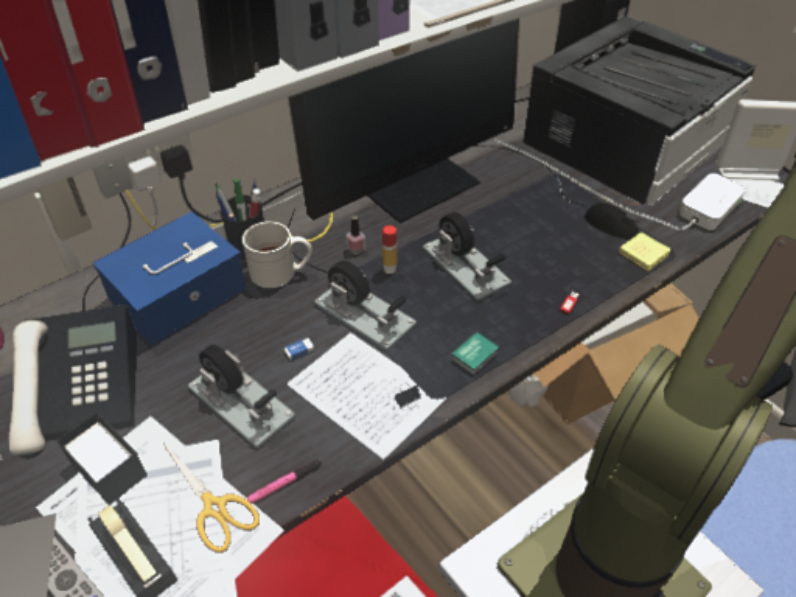

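View pics/b.png

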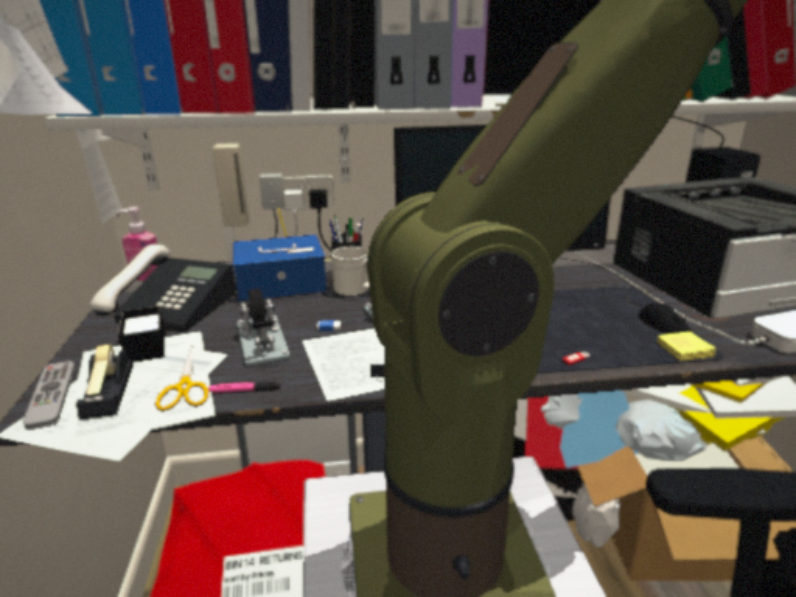

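The scene view (796 px wide) shows three stands, with wheels near (220,368), (349,284) and (456,232) and levers nearer the robot. The glue stick at (389,250) is beside the middle wheel. In the side view the arm hides two of the stands.

```bash
python3 - <<'E'
from h import *
P=np.load("a.npy")
f=796/512
for (u,v),(lu,lv) in [((220,368),(262,405)),((349,284),(395,305)),((456,232),(492,265))]:
    w=P[int(v/f)-3:int(v/f)+4,int(u/f)-3:int(u/f)+4].reshape(-1,3)
    c=np.nanmedian(w,0)
    dd=np.hypot(P[...,0]-c[0],P[...,1]-c[1])
    m=(dd<.17)&(P[...,2]>.007)&(P[...,2]<.017)
    n,lab,stt,_=cv2.connectedComponentsWithStats(m.astype(np.uint8))
    k=1+np.argmax(stt[1:,4])
    q=P[lab==k][:,:2].astype(np.float32)*1000
    print("wheel",c.round(3),"plate n",len(q),cv2.minAreaRect(q), "medz",np.median(P[lab==k][:,2]))
    m2=(dd<.06)&(P[...,2]>.07)&(P[...,2]<.11)
    t=P[m2]; print(" top max",t[:,2].max().round(3),"top mean",t[t[:,2]>.088].mean(0).round(4), "n",m2.sum())
    tt=t[t[:,2]>.075][:,:2].astype(np.float32)*1000; print(" wheel rect",cv2.minAreaRect(tt))
# desk height and objects
m=(P[...,0]>.3)&(P[...,0]<.85)&(np.abs(P[...,1])<.6)
print("desk z",np.nanmedian(P[...,2][m&(np.abs(P[...,2])<.02)]))
mm=(m&(P[...,2]>.006)).astype(np.uint8)
n,lab,stt,_=cv2.connectedComponentsWithStats(mm)
for k in range(1,n):
    if stt[k,4]>15:
        q=P[lab==k]; print((stt[k,:2]*f).round(),stt[k,4],q.min(0).round(3),q.max(0).round(3))
E
```

```text
wheel [0.552 0.259 0.084] plate n 1094 ((537.003662109375, 246.092041015625), (169.6454620361328, 78.41112518310547), 11.508720397949219) medz 0.010635052758965147
 top max 0.097 top mean [0.5687 0.2534 0.0917] n 293
 wheel rect ((569.447265625, 253.20407104492188), (68.66840362548828, 25.36800765991211), 9.527073860168457)
wheel [ 0.596 -0.002  0.071] plate n 857 ((576.8453979492188, -18.438270568847656), (172.12094116210938, 82.66177368164062), 14.225053787231445) medz 0.010351783678585802
 top max 0.096 top mean [ 0.6091 -0.0105  0.0917] n 258
 wheel rect ((609.0845336914062, -11.290103912353516), (67.84577941894531, 27.45841407775879), 14.966822624206543)
wheel [ 0.589 -0.231  0.074] plate n 704 ((564.922607421875, -240.72860717773438), (84.25651550292969, 172.56423950195312), 88.42941284179688) medz 0.01049426331040354
 top max 0.097 top mean [ 0.5973 -0.2416  0.0925] n 218
 wheel rect ((598.4047241210938, -242.6614532470703), (26.737327575683594, 64.96703338623047), 87.961181640625)
desk z -0.00013277301858660717
[0. 0.] 35625 [ 0.69  -0.593  0.006] [0.849 0.432 0.613]
[  9. 188.] 15108 [ 0.324 -0.047  0.006] [0.85  0.569 0.144]
[567. 199.] 913 [ 0.35  -0.589  0.006] [ 0.587 -0.502  0.04 ]
[423. 211.] 1443 [ 0.479 -0.283  0.006] [ 0.653 -0.196  0.097]
[347. 216.] 186 [ 0.71  -0.121  0.007] [ 0.743 -0.088  0.081]
[382. 225.] 269 [ 0.626 -0.134  0.007] [ 0.655 -0.107  0.101]
[316. 261.] 1708 [ 0.485 -0.076  0.006] [0.657 0.036 0.096]
[560. 292.] 81 [ 0.364 -0.351  0.006] [ 0.392 -0.298  0.016]
[452. 333.] 429 [ 0.361 -0.145  0.006] [ 0.417 -0.076  0.025]
[285. 339.] 130 [0.56  0.093 0.006] [0.587 0.14  0.014]
[188. 345.] 2063 [0.449 0.191 0.006] [0.617 0.3   0.097]
[395. 382.] 93 [0.381 0.008 0.006] [0.403 0.05  0.022]
[196. 459.] 721 [0.331 0.204 0.006] [0.424 0.401 0.017]
[ 48. 536.] 724 [0.358 0.542 0.011] [0.48  0.599 0.021]
```

```bash
cat >> h.py <<'E'
from scipy.spatial.transform import Rotation as R
U={"L":(.5705,.2532,11.3),"M":(.6100,-.0105,14.4),"R":(.5992,-.2420,-1.7)}
def go(u,lx,ly,z,tilt=0):
    "shift/turn (tool axes, mm/deg) to put TCP at local lx,ly (mm) of unit u, height z (m)"
    s=r.get_state(); x,y,a=U[u]; c,sn=np.cos(np.radians(a)),np.sin(np.radians(a))
    t=np.array([x+(c*lx-sn*ly)/1e3,y+(sn*lx+c*ly)/1e3,z])
    A=R.from_quat(s["eef_rot"]); B=R.from_euler("Z",a,degrees=True)*R.from_euler("X",180,degrees=True)*R.from_euler("Y",tilt,degrees=True)
    print(u,"shift",(A.inv().apply(t-s["tool_pos"])*1e3).round(1),"turn",np.degrees((A.inv()*B).as_rotvec()).round(1),"opening",round(float(s["opening"]),3),"F",np.round(s["contact_force"],1),"t",round(s["clock"],2))
E
python3 -c "
from h import *
go('R',0,0,.2)"
```

```text
R shift [ 509.9 -227.3   38.3] turn [-0.1  0.  17.6] opening 1.0 F [0.  1.2 0.8] t 0.1
```

Emit:
move_arm(motion=[[56,-25,4,0,0,2,0.4],[112,-50,8,0,0,4,0.4],[168,-75,13,0,0,6,0.4],[224,-100,17,0,0,8,0.4],[280,-125,21,0,0,10,0.4]])

```text
clock: 0.72
tool_pos: [0.4075, -0.4026, 0.2173]
eef_rot: [0.999, 0.051, -0.0, -0.0]
contact_force: [0.4, -1.0, -0.2]
opening: 0.598
finger_force: 0.0
```

Emit:
move_arm(motion=[[56,-25,4,0,0,2,0.4],[112,-50,8,0,0,4,0.4],[168,-75,13,0,0,6,0.4],[224,-100,17,0,0,7.6,0.4],[224,-100,17,0,0,7.6,0.4]])

```text
clock: 1.35
tool_pos: [0.6237, -0.2745, 0.1993]
eef_rot: [1.0, -0.01, 0.001, -0.002]
contact_force: [0.3, -0.1, -0.0]
opening: 0.604
finger_force: 0.0
```

```bash
python3 -c "
from h import *
go('R',0,0,.077)
s=snap('wrist');save(s,'w1.png',None,1.5);P=cloud(s)
import numpy as np
m=(abs(P[...,0]-.6)<.06)&(abs(P[...,1]+.242)<.06)&(P[...,2]>.075)&(P[...,2]<.1)
print(m.sum(),cv2.minAreaRect(P[m][:,:2].astype(np.float32)*1000),P[m][:,2].max())
"
```

```text
R shift [-25.4 -31.4 122.4] turn [-0.3 -0.1  0.6] opening 0.604 F [ 0.3 -0.1 -0. ] t 1.35
2457 ((602.0287475585938, -242.48153686523438), (25.327938079833984, 71.15808868408203), 87.08518981933594) 0.09870003185600126
```

View pics/w1.png

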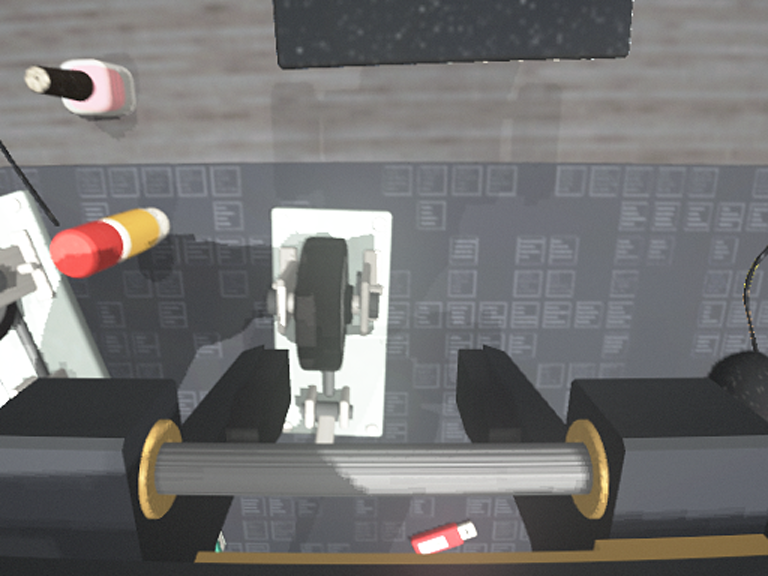

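The wrist view shows the castor at (320,300), left of the finger gap, with clear space on both sides. Its position matches my estimate, so I'll straddle it now.

Emit:
move_arm(motion=[[-25,-31,20,0,0,0.6,0.4],[-25,-31,70,0,0,0.6,0.4],[-25,-31,110,0,0,0.6,0.4],[-25,-31,122,0,0,0.6,0.4],[-25,-31,122,0,0,0.6,0.4]])

```text
clock: 2.02
tool_pos: [0.594, -0.2509, 0.0788]
eef_rot: [1.0, -0.021, -0.0, 0.0]
contact_force: [0.7, -0.1, 0.6]
opening: 0.6
finger_force: 0.0
```

```bash
python3 -c "
from h import *
go('R',0,0,.077)"
```

```text
R shift [ 4.8 -9.1  1.8] turn [ 0.   0.1 -0.7] opening 0.6 F [ 0.7 -0.1  0.6] t 2.02
```

Emit:
move_arm(motion=[[4,-10,2,0,0,-0.7,0.4],[4,-18,2,0,0,-0.7,0.4],[4,-20,2,0,0,-0.7,0.4],[4,-20,2,0,0,-0.7,0.4]])

```text
clock: 2.52
tool_pos: [0.5998, -0.2297, 0.0772]
eef_rot: [1.0, -0.014, 0.0, 0.0]
contact_force: [0.0, 0.2, -0.4]
opening: 0.602
finger_force: 0.0
```

Emit:
move_arm(motion=[[0,-1,0,0,0,0,0.4],[0,-2,0,0,0,0,0.4],[0,-2,0,0,0,0,0.4]])

```text
clock: 2.9
tool_pos: [0.5995, -0.2286, 0.0767]
eef_rot: [1.0, -0.014, -0.0, 0.0]
contact_force: [-0.3, -1.9, 0.6]
opening: 0.602
finger_force: 0.7
```

Emit:
move_arm(motion=[[0,-1,0,0,0,0,0.4],[0,-1,0,0,0,0,0.4]])

```text
clock: 3.15
tool_pos: [0.5995, -0.2283, 0.0768]
eef_rot: [1.0, -0.014, 0.0, 0.001]
contact_force: [-0.6, -3.4, 1.0]
opening: 0.598
finger_force: 2.0
```

Emit:
move_arm(motion=[[0,-1,0,0,0,0,0.4],[0,-1,0,0,0,0,0.4]])

```text
clock: 3.4
tool_pos: [0.5996, -0.2281, 0.0769]
eef_rot: [1.0, -0.015, 0.0, 0.001]
contact_force: [-0.4, -4.9, -0.3]
opening: 0.602
finger_force: 2.9
```

The R wheel is stiff: about 0.5 mm of movement at 5 N, and it was upright at contact. It's sound, so I'll move on to the middle stand.

Emit:
move_arm(motion=[[0,14,0,0,0,0,0.4],[0,14,-30,0,0,0,0.4],[0,14,-70,0,0,0,0.4],[0,14,-70,0,0,0,0.4]])

```text
clock: 3.9
tool_pos: [0.6017, -0.2401, 0.1498]
eef_rot: [1.0, -0.014, 0.003, 0.0]
contact_force: [0.3, 0.4, 0.3]
opening: 0.597
finger_force: 0.0
```

```bash
python3 -c "
from h import *
go('M',0,0,.147)"
```

```text
M shift [   2.  -229.7    2.7] turn [  0.1  -0.4 -16. ] opening 0.597 F [0.3 0.4 0.3] t 3.9
```

Emit:
move_arm(motion=[[1,-55,1,0,0,-4,0.4],[1,-110,1,0,0,-8,0.4],[2,-165,2,0,0,-12,0.4],[2,-215,2,0,0,-16,0.4],[2,-229,2,0,0,-16,0.4]])

```text
clock: 4.53
tool_pos: [0.6069, -0.0053, 0.1437]
eef_rot: [0.992, 0.129, -0.001, -0.002]
contact_force: [0.2, 0.1, -1.1]
opening: 0.601
finger_force: 0.0
```

Emit:
move_arm(motion=[[0,0,0,0,0,0,0.4],[0,0,0,0,0,0,0.4]])

```text
clock: 4.78
tool_pos: [0.6074, -0.014, 0.1443]
eef_rot: [0.992, 0.124, -0.001, 0.001]
contact_force: [-0.4, -0.1, -0.4]
opening: 0.602
finger_force: 0.0
```

```bash
python3 -c "
from h import *
go('M',0,0,.077);go('L',0,0,.147)
s=snap('wrist');save(s,'w2.png',None,1.5);P=cloud(s)
import numpy as np
m=(abs(P[...,0]-.61)<.06)&(abs(P[...,1]+.01)<.04)&(P[...,2]>.078)&(P[...,2]<.1)
print(m.sum(),cv2.minAreaRect(P[m][:,:2].astype(np.float32)*1000),P[m][:,2].max())
"
```

```text
M shift [ 3.5 -2.9 67.3] turn [ 0.1  0.1 -0.2] opening 0.602 F [-0.4 -0.1 -0.4] t 4.78
L shift [  29.9 -268.1   -3.2] turn [0.1 0.1 2.9] opening 0.602 F [-0.4 -0.1 -0.4] t 4.78
3756 ((613.1215209960938, -9.58720588684082), (67.5721664428711, 25.42421531677246), 13.544530868530273) 0.09868423377313615
```

View pics/w2.png

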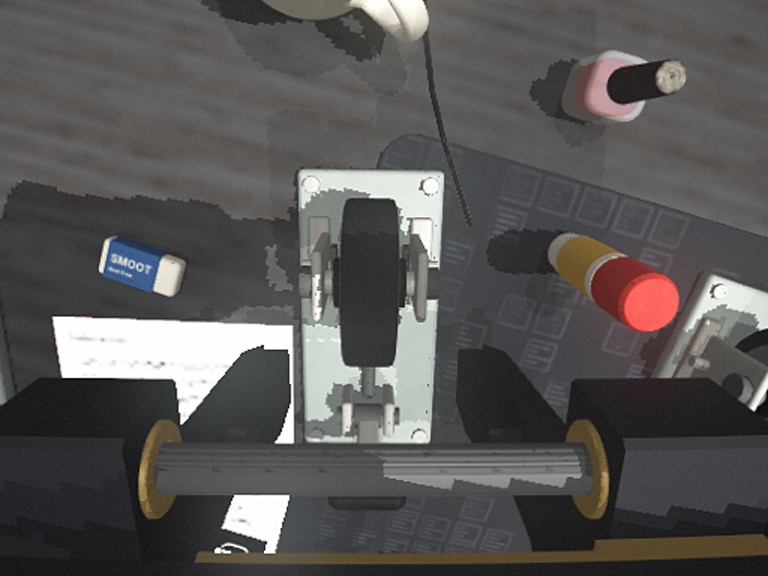

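The middle wheel at (370,285) is centred between the fingers, and the glue stick at (640,300) is clear of the right finger. Descending.

Emit:
move_arm(motion=[[3,-3,35,0,0,0,0.4],[3,-3,60,0,0,0,0.4],[3,-3,67,0,0,0,0.4],[3,-10,67,0,0,0,0.4],[3,-13,67,0,0,0,0.4]])

```text
clock: 5.45
tool_pos: [0.608, 0.0028, 0.0788]
eef_rot: [0.992, 0.126, 0.001, -0.0]
contact_force: [-0.4, -0.5, -0.1]
opening: 0.597
finger_force: 0.1
```

Emit:
move_arm(motion=[[0,-1,0,0,0,0,0.4],[0,-2,0,0,0,0,0.4],[0,-2,0,0,0,0,0.4]])

```text
clock: 5.82
tool_pos: [0.607, 0.0041, 0.078]
eef_rot: [0.992, 0.126, 0.0, 0.0]
contact_force: [-0.2, 0.1, 0.3]
opening: 0.6
finger_force: 0.1
```

Emit:
move_arm(motion=[[0,-1,0,0,0,0,0.4],[0,-2,0,0,0,0,0.4],[0,-2,0,0,0,0,0.4]])

```text
clock: 6.2
tool_pos: [0.6064, 0.0059, 0.0777]
eef_rot: [0.992, 0.125, 0.0, 0.0]
contact_force: [0.8, -1.1, 1.0]
opening: 0.598
finger_force: 0.5
```

Emit:
move_arm(motion=[[0,-1,0,0,0,0,0.4],[0,-2,0,0,0,0,0.4],[0,-2,0,0,0,0,0.4]])

```text
clock: 6.58
tool_pos: [0.6063, 0.0063, 0.0778]
eef_rot: [0.992, 0.125, 0.0, 0.001]
contact_force: [1.6, -5.2, -0.1]
opening: 0.6
finger_force: 2.5
```

Emit:
move_arm(motion=[[0,-1,0,0,0,0,0.4],[0,-2,0,0,0,0,0.4],[0,-2,0,0,0,0,0.4]])

```text
clock: 6.95
tool_pos: [0.6063, 0.0066, 0.0778]
eef_rot: [0.992, 0.124, 0.001, 0.002]
contact_force: [3.0, -7.6, -1.0]
opening: 0.602
finger_force: 3.9
```

Emit:
move_arm(motion=[[0,8,0,0,0,0,0.4],[0,18,0,0,0,0,0.4],[0,27,0,0,0,0,0.4],[0,27,0,0,0,0,0.4]])

```text
clock: 7.45
tool_pos: [0.6121, -0.0172, 0.0777]
eef_rot: [0.992, 0.125, -0.0, 0.0]
contact_force: [-0.1, 0.3, -0.7]
opening: 0.602
finger_force: 0.0
```

Emit:
move_arm(motion=[[0,1,0,0,0,0,0.4],[0,2,0,0,0,0,0.4],[0,2,0,0,0,0,0.4]])

```text
clock: 7.82
tool_pos: [0.6126, -0.0179, 0.0777]
eef_rot: [0.992, 0.126, 0.0, -0.0]
contact_force: [-0.0, 0.0, -0.3]
opening: 0.599
finger_force: 0.0
```

Emit:
move_arm(motion=[[0,1,0,0,0,0,0.4],[0,2,0,0,0,0,0.4],[0,2,0,0,0,0,0.4]])

```text
clock: 8.2
tool_pos: [0.6131, -0.0202, 0.0777]
eef_rot: [0.992, 0.125, 0.0, 0.0]
contact_force: [0.5, -0.4, 0.7]
opening: 0.602
finger_force: 0.0
```

Emit:
move_arm(motion=[[0,1,0,0,0,0,0.4],[0,2,0,0,0,0,0.4],[0,2,0,0,0,0,0.4]])

```text
clock: 8.57
tool_pos: [0.6136, -0.0221, 0.0777]
eef_rot: [0.992, 0.125, 0.0, 0.0]
contact_force: [-0.3, 0.6, -0.4]
opening: 0.602
finger_force: 0.0
```

Emit:
move_arm(motion=[[0,1,0,0,0,0,0.4],[0,2,0,0,0,0,0.4],[0,2,0,0,0,0,0.4]])

```text
clock: 8.95
tool_pos: [0.6141, -0.0241, 0.0777]
eef_rot: [0.992, 0.125, 0.0, 0.0]
contact_force: [-0.1, 0.4, -0.1]
opening: 0.602
finger_force: 0.0
```

Emit:
move_arm(motion=[[0,1,0,0,0,0,0.4],[0,2,0,0,0,0,0.4],[0,2,0,0,0,0,0.4]])

```text
clock: 9.32
tool_pos: [0.6146, -0.026, 0.0777]
eef_rot: [0.992, 0.125, 0.0, 0.0]
contact_force: [0.8, 0.1, 0.4]
opening: 0.6
finger_force: 0.0
```

Emit:
move_arm(motion=[[0,1,0,0,0,0,0.4],[0,2,0,0,0,0,0.4],[0,2,0,0,0,0,0.4]])

```text
clock: 9.7
tool_pos: [0.6151, -0.0278, 0.0777]
eef_rot: [0.992, 0.125, 0.0, -0.0]
contact_force: [0.1, 0.6, 0.6]
opening: 0.6
finger_force: 0.2
```

Emit:
move_arm(motion=[[0,1,0,0,0,0,0.4],[0,2,0,0,0,0,0.4],[0,2,0,0,0,0,0.4]])

```text
clock: 10.07
tool_pos: [0.6153, -0.0287, 0.0777]
eef_rot: [0.992, 0.126, -0.0, -0.001]
contact_force: [-0.7, 3.9, 1.1]
opening: 0.598
finger_force: 1.9
```

Emit:
move_arm(motion=[[0,1,0,0,0,0,0.4],[0,2,0,0,0,0,0.4],[0,2,0,0,0,0,0.4]])

```text
clock: 10.45
tool_pos: [0.6154, -0.0289, 0.0777]
eef_rot: [0.992, 0.126, -0.0, -0.002]
contact_force: [-2.5, 6.4, 2.8]
opening: 0.601
finger_force: 3.6
```

```bash
python3 -c "
from h import *
go('M',0,0,.077)"
```

```text
M shift [ -0.7 -19.2   0.7] turn [-0.2  0.   0.1] opening 0.601 F [-2.5  6.4  2.8] t 10.45
```

The middle wheel is the loose one: it moved freely over about 7–8 mm and met a firm stop on both sides. Next I'll release it, rise, shut the fingers and go behind its lever.

Emit:
move_arm(motion=[[0,-10,0,0,0,0,0.4],[0,-22,0,0,0,0,0.4],[0,-23,-20,0,0,0,0.4],[0,-23,-60,0,0,0,0.4],[0,-23,-75,0,0,0,0.4]])

```text
clock: 11.08
tool_pos: [0.6121, -0.01, 0.156]
eef_rot: [0.992, 0.125, 0.003, 0.001]
contact_force: [-0.7, 0.3, 0.2]
opening: 0.596
finger_force: 0.0
```

Emit:
move_arm(motion=[[-30,0,0,0,0,0,1],[-80,0,0,0,0,0,1],[-130,0,0,0,0,0,1],[-142,0,0,0,0,0,1],[-142,0,0,0,0,0,1]], newtons=10)

```text
clock: 11.7
tool_pos: [0.4732, -0.0451, 0.1531]
eef_rot: [0.992, 0.125, 0.001, 0.0]
contact_force: [0.3, -0.8, -0.6]
opening: 0.055
finger_force: 0.0
```

Emit:
move_arm(motion=[[0,0,0,0,0,0,1],[0,0,0,0,0,0,1]])

```text
clock: 11.95
tool_pos: [0.4744, -0.0442, 0.1527]
eef_rot: [0.992, 0.126, 0.001, -0.0]
contact_force: [0.4, 0.3, 0.2]
opening: 0.005
finger_force: 0.0
```

```bash
python3 -c "
from h import *
go('M',-141,0,.064)
s=snap('scene');save(s,'s2.png',(180,130,320,250),5)
s=snap('wrist');P=cloud(s);x,y,a=U['M']
Q=(P-[x,y,0])@R.from_euler('Z',a,degrees=True).as_matrix()*1e3
m=(abs(Q[...,0]+100)<40)&(abs(Q[...,1])<25)&(Q[...,2]>60)&(Q[...,2]<90)
print('lever',m.sum(),np.median(Q[m],0) if m.any() else 0)
"
```

```text
M shift [-1.4  1.  88.7] turn [ 0.  -0.1  0.1] opening 0.005 F [0.4 0.3 0.2] t 11.95
lever 1201 [-103.36421553    1.76967477   81.80207549]
```

View pics/s2.png

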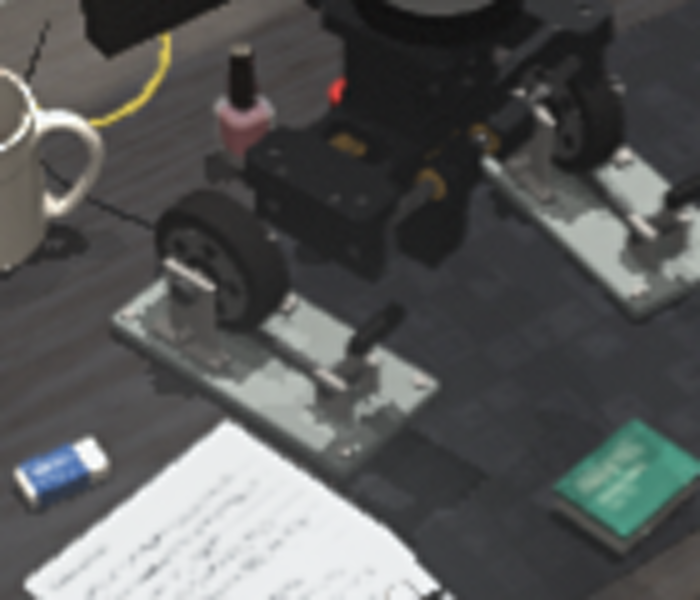

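The crop shows the middle wheel upright and its lever crossbar at (375,330), leaning towards the robot. The gripper is clear above it, so I'll go down behind the bar.

Emit:
move_arm(motion=[[-1,1,40,0,0,0,1],[-1,1,75,0,0,0,1],[-1,1,88,0,0,0,1],[-1,1,88,0,0,0,1]])

```text
clock: 12.55
tool_pos: [0.4719, -0.0458, 0.0643]
eef_rot: [0.992, 0.126, -0.001, -0.0]
contact_force: [-0.1, 0.2, 1.3]
opening: 0.003
finger_force: 0.0
```

Emit:
move_arm(motion=[[10,0,0,0,0,0,1],[17,0,0,0,0,0,1],[24,0,0,0,0,0,1],[30,0,0,0,0,0,1]])

```text
clock: 13.05
tool_pos: [0.5004, -0.0388, 0.065]
eef_rot: [0.992, 0.125, -0.001, 0.0]
contact_force: [-4.6, -1.2, 2.8]
opening: 0.005
finger_force: 1.7
```

Emit:
move_arm(motion=[[7,0,0,0,0,0,1],[14,0,0,0,0,0,1],[21,0,0,0,0,0,1],[28,0,0,0,0,0,1],[33,0,0,0,0,0,1]])

```text
clock: 13.68
tool_pos: [0.5328, -0.0302, 0.0644]
eef_rot: [0.992, 0.126, -0.001, -0.0]
contact_force: [-3.0, -1.1, -0.8]
opening: 0.007
finger_force: 1.4
```

Emit:
move_arm(motion=[[3,0,0,0,0,0,1],[6,0,0,0,0,0,1],[8,0,0,0,0,0,1]])

```text
clock: 14.05
tool_pos: [0.5412, -0.0281, 0.0648]
eef_rot: [0.992, 0.126, 0.0, -0.0]
contact_force: [-2.8, -0.9, -1.1]
opening: 0.006
finger_force: 1.4
```

```bash
python3 -c "
from h import *
go('M',-71,0,.064)"
```

```text
M shift [0.  0.1 0.8] turn [-0. -0.  0.] opening 0.006 F [-2.8 -0.9 -1.1] t 14.05
```

Force is still only at friction level, so I'll push on until the stop is felt.

Emit:
move_arm(motion=[[2,0,0,0,0,0,1],[4,0,0,0,0,0,1],[4,0,0,0,0,0,1]])

```text
clock: 14.42
tool_pos: [0.5418, -0.0279, 0.0645]
eef_rot: [0.992, 0.125, -0.003, 0.0]
contact_force: [-7.6, -1.2, 2.6]
opening: 0.004
finger_force: 3.9
```

Emit:
move_arm(motion=[[2,0,0,0,0,0,1],[3,0,0,0,0,0,1],[3,0,0,0,0,0,1]])

```text
clock: 14.8
tool_pos: [0.5421, -0.0279, 0.0644]
eef_rot: [0.992, 0.125, -0.006, 0.0]
contact_force: [-11.8, -2.2, 6.9]
opening: 0.008
finger_force: 6.2
```

The lever is firm at the expected position. Backing off, rising and checking.

Emit:
move_arm(motion=[[-15,0,0,0,0,0,1],[-40,0,0,0,0,0,1],[-60,0,-30,0,0,0,1],[-70,0,-80,0,0,0,1],[-70,0,-120,0,0,0,1]])

```text
clock: 15.42
tool_pos: [0.4813, -0.0439, 0.1869]
eef_rot: [0.992, 0.125, 0.002, 0.0]
contact_force: [0.9, 0.9, 0.6]
opening: 0.002
finger_force: 0.0
```

Emit:
move_arm(motion=[[0,40,-20,0,0,0,1],[0,100,-30,0,0,0,1],[0,150,-30,0,0,0,1],[0,150,-30,0,0,0,1]])

```text
clock: 15.92
tool_pos: [0.5193, -0.1949, 0.2156]
eef_rot: [0.993, 0.122, 0.003, 0.002]
contact_force: [-0.5, 0.8, 0.6]
opening: 0.009
finger_force: 0.0
```

```bash
python3 -c "
from h import *
st()
s=snap('scene');save(s,'s3.png',(110,120,350,300),3.3);P=cloud(s)
for u in U:
    x,y,a=U[u]
    Q=(P-[x,y,0])@R.from_euler('Z',a,degrees=True).as_matrix()*1e3
    m=(Q[...,0]<-42)&(Q[...,0]>-140)&(abs(Q[...,1])<20)&(Q[...,2]>62)&(Q[...,2]<95)
    print(u,m.sum(),np.median(Q[m],0) if m.any() else 0)
"
```

```text
clock 15.925
q [ 0.3407  0.6217 -0.1089  1.8152  0.1019  0.7033 -1.1522]
tool_pos [ 0.5193 -0.1949  0.2156]
eef_rot [0.9926 0.1216 0.0027 0.0024]
contact_force [-0.5348  0.7588  0.557 ]
moment [0.0603 0.0274 0.0184]
opening 0.009
finger_force 0.0
L 83 [-1.08117344e+02  1.85166398e-02  7.76492591e+01]
M 68 [-57.55182097   2.77855492  68.92180557]
R 55 [-111.73973295    1.21067208   76.73038425]
```

View pics/s3.png

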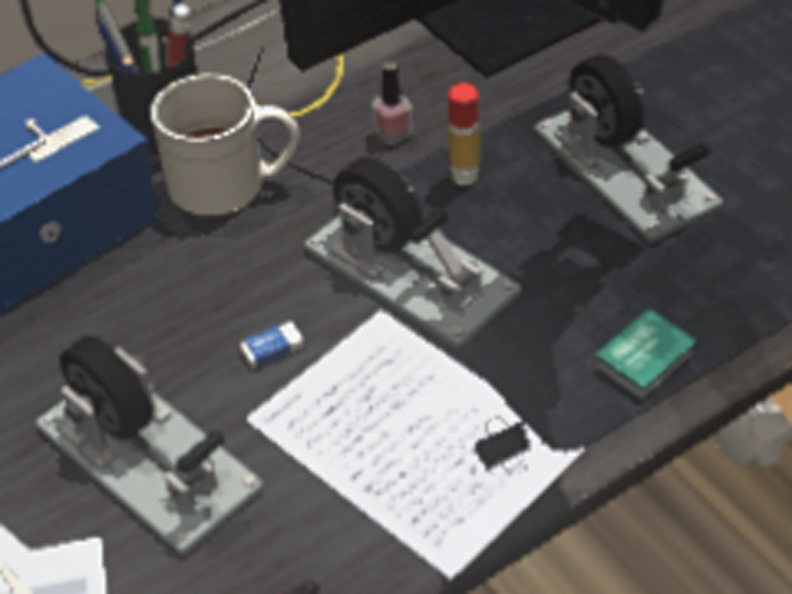

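The middle stand's lever (crossbar at (430,225)) is fully over towards its wheel. The other two levers, at (200,452) and (690,157), are still open, the loose objects haven't moved and the robot touches nothing.

```bash
python3 -c "
from plant import finish_job
print(finish_job())"
```

```text
the job is handed in; nothing more can be done
None
```

The loose castor was the middle one: it rocked to its stop on both sides, its lever is pressed fully over, and the job is handed in with the other two levers open; I rocked the right wheel to the left only and never the left wheel.

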